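# Fit the missing bearer to the kiln shelf

### The arm

A 7-joint arm with a two-finger parallel gripper is mounted at the origin on the work surface. World frame = base frame: x ahead of the robot, y to its left, z up, the work surface at z = 0. Lengths are in m, angles in rad, forces in N, time in s.
With the tool pointing down it reaches from about 0.425 to 0.925 m from the base axis. Payload 6.8 kg.
Tool frame: the origin (TCP) lies at the very end of the fingers, on their centre line; the grasp point (between the pads) lies 19 mm behind it; z points along the fingers, y is the line along which they close (so a half turn about z gives the same grasp; the last joint's range is limited). The gripper opens to 85 mm and grips with 20 to 120 N. Pads are 22 mm wide; open, the fingers measure 114 mm over their backs; the gripper's body (76 mm by 85 mm) begins 54 mm behind the grasp point. The pads swing forward as they close: fully open they stand 13 mm farther back than shut.
Start: joints at [-1.37, 0.477, 0.022, 1.555, -0.011, 1.109, -0.083], TCP at [0.205, 0.643, 0.231] pointing down, gripper open.
Joint ranges: [-2.96, 2.96], [-0.34, 2.1], [-1.41, 1.46], [0.24, 2.44], [-1.37, 4.51], [0.17, 1.92], [-2.96, 2.96]. Speed limits (rad/s): [2.39, 2.39, 3.14, 3.14, 3.14, 3.14, 3.14].

### API

Orientations are given as a rotation vector (axis times angle).
In Python, from bench import r gives the robot as it stands. The module is installed in compiled form; this text tells all that it offers.
- The arm moves only by the tool servo_tool, never from a script. Its argument "commands" is a list of rows, each a list of 7 numbers: the turn, a rotation vector about the world's x, y, z in degrees, then the shift along the world's x, y, z in mm, then the closure, from 0 (fully open) to 1 (shut). A call has 1 to 5 rows; each row is the pose to reach, as a shift and turn from the pose commanded when the call began; what a row does not reach only later rows make up. A row lasts 1/12 s, in which the tool goes at most 41.7 mm and 7.16 degrees, less where a joint would pass 70% of its speed; a pose out of reach is approached as far as the arm can. A call with a gripper value outside its range is refused whole. The fingers move at their own pace and stop on an object; "force" is the grip in N (left out, the last holds). Time passes only in rows, so rows that repeat a pose let the fingers close. It gives the time, the measured TCP pose, the force, the opening and the grip force at its end, in the units of the state.
- r.get_obs(): the state, without advancing time (a new reading comes with each control period).
- r.grab_frame(name): name is "side" or "top"; returns (picture, depth): 420x560x3 uint8, blue, green, red; 420x560 float32, m along the optical axis (not along the pixel's ray), 0 where there is no reading.
- r.camera_info(name): a dict with "vertical_fov" (degrees; the focal length in pixels is half the picture's height over the tangent of half this angle, whatever the lens; pixels are square), "cx", "cy" (the principal point, pixels), "cam_to_world" (4x4, takes a point from camera to world coordinates). Camera axes: x right, y up, looking along -z (the intrinsics and any distortion apply to the point x, -y, -z); pixel columns grow to the right and rows downward; lengths in m; the calibration is good to about 2 mm. A picture is of the moment at which its call begins. camera_info takes no time and is no camera call.
- r.hand_in(): hands the job in; it is judged then, once.
The state is a dict: "clock": time; "joints": joint angles; "qvel": joint speeds; "tau": joint torques, N m; "tcp_pos": TCP position; "orientation": TCP orientation; "contact_force": force on the tool from outside, world axes, zero at the start; "moment": the same for the moment, N m; "grip_width": finger opening in m; "gripper_force": force on a finger pad.
Only numpy, scipy, OpenCV 4.12 (cv2) and the standard library are available. Lean on these libraries where they do the work, as an engineer would, in place of code of your own. Each camera call takes 0.05 s, during which the arm holds its last target. There are 200 camera calls.

### The job

Use the scraper block, not the fingers, to scrape all three loose chips off the kiln shelf into the tray along its edge, and stand the scraper back upright on the bare table. Once the chips are off, take from the crate the one bar that matches the two bearers already on the shelf, and lay it gently and squarely on the bare strip midway between them. All the other kiln furniture must end in the crate (it may be shifted about inside it), and the two bearers and the mug must not be disturbed.

Things in the scene. Friction and masses are not known exactly. Their poses are not given: they have to be found in the camera images.
- shelf: Fixed kiln shelf: slab 230 (x) by 260 (y) by 20 mm high, lying on the table, whitewashed on top; either left or right of the robot's centre line. Origin: centre of its underside, on the table. Its -x edge is toward the robot and has the tray along it; +x away from the robot. Chips are pushed along its -x axis to fall over that edge.
- strip (a point): Centre of the bare strip on the shelf's top (20 mm above the table): a brownish rectangle 130 mm long (shelf x) by 25 mm wide (shelf y), without raised edge, at the middle of the shelf, flush with it. Axes as the shelf's. The middle bar belongs on it, lengthwise along x. The chips lie on and round it, within 50 mm of its centre along x and 25 mm along y.
- tray: Fixed shallow aluminium catch tray, 110 (x) by 250 (y) mm, joined to the shelf's -x edge: floor 3 mm thick (so 17 mm below the shelf's top), 14 mm high rims on the other three sides, open toward the shelf. Origin: centre of its underside; axes as the shelf's.
- bearer1: Loose square ceramic bar 130 by 25 by 25 mm, about 160 g, lying on the shelf along shelf x, centred about 95 mm to shelf +y of the strip. Origin: centre of its underside; x along its length.
- bearer2: As bearer1, about 95 mm to shelf -y of the strip.
- chip1: Loose brown ceramic chip 26 by 20 by 8 mm, about 11 g, flat on the shelf; origin at its centre.
- chip2: Loose brown chip 20 by 18 by 8 mm; origin at its centre.
- chip3: Loose brown chip 24 by 16 by 8 mm; origin at its centre.
- scraper: Loose scraper block, about 160 g, standing upright on the open table between shelf and crate: a black rubber foot 28 (x) by 110 (y) by 22 mm high, and on it a wooden handle 22 (x) by 70 (y) mm reaching to 72 mm above its underside. Grip the handle across its 22 mm thickness (its x). Origin: centre of its underside; z up; it is used with its long y side across the push.
- crate: Fixed open plywood crate 252 (x) by 267 (y) by 60 mm high outside, walls and floor 6 mm thick, on the other side of the centre line from the shelf. Origin: centre of its underside. Four bars lie on its floor along its x, side by side, centred at crate y = -87, -29, +29 and +87 mm in any order (about 33 mm clear between them), and a batten lies across on top of them.
- match: The bar to fetch: loose square ceramic bar 130 by 25 by 25 mm, 160 g give or take a third, the same as the bearers, on the crate floor (underside 6 mm above the table). Origin: centre of its underside; x along its length.
- match_center (a point): Centre of that bar, 12.5 mm above its underside; axes as the bar's.
- short: Other bar in the crate: square, 80 by 25 by 25 mm. Origin: centre of its underside, x along its length.
- long: Other bar in the crate: square, 170 by 25 by 25 mm. Origin: centre of its underside, x along its length.
- arched: Other bar in the crate: 130 by 25 mm, 25 mm high, with a rounded (half-round) top. Origin: centre of its underside, x along its length.
- batten: Loose ceramic batten 16 (x) by 200 (y) by 14 mm, about 90 g, lying across the tops of the bars in the crate (underside 31 mm above the table), roughly along crate y; it bars the way to the wanted bar and must end inside the crate (e.g. turned along the bars over the row farthest from the wanted one). Origin: centre of its underside.
- mug: Loose white mug, 64 mm across, 65 mm tall, on the table beyond the scraper; leave alone. Origin: centre of its underside.
Mind the look-alikes: they are no part of the job. What is shaped like the scraper but yellow is not meant.

How it is judged:
By the outcome, as a careful person would: the job done as asked, in the order asked, and still so for the second after the job is handed in, with the robot touching nothing.
It also fails if it takes over 69 s, if anything falls off the work surface, if the arm or the gripper's body presses on something with over 40 N, if the wrist force passes 120 N, or if a joint passes its speed limit or range.

## Working session

There is one attempt and no reset: what is moved stays moved. The work goes in short steps, Python scripts to look and compute and a tool call to move; the robot and the scene stay as the last step left them, time stands still between calls to the robot, and variables do not carry over. Pictures are saved under pics/ and viewed, at most 10 in all, crops included, and the job is handed in when it is done.

Besides the shell and the picture viewer there is one more tool, called after ">>>" by a JSON object that holds its "method" and its "body", one argument or row to a line. servo_tool: Moves the arm, as the interface text tells. Its arguments: {"type":"object","properties":{"commands":{"type":"array"},"force":{"type":"number"}},"required":["commands"]}

```bash
mkdir -p pics; cat > h.py <<'E'
import numpy as np, cv2
from bench import r
def K(n):
    c=r.camera_info(n); f=210/np.tan(np.radians(c["vertical_fov"])/2)
    return c,f
def rays(n,uv):
    c,f=K(n); uv=np.atleast_2d(uv).astype(float)
    Kc=np.array([[f,0,c["cx"]],[0,f,c["cy"]],[0,0,1]])
    d=np.array(c.get("distortion",np.zeros(5)),float)
    p=cv2.undistortPoints(uv[:,None],Kc,d)[:,0]
    T=np.array(c["cam_to_world"])
    return T[:3,3],(np.c_[p[:,0],-p[:,1],-np.ones(len(p))])@T[:3,:3].T
def plane(n,uv,z):
    o,d=rays(n,uv); return o+d*((z-o[2])/d[:,2])[:,None]
def cloud(n,depth):
    v,u=np.mgrid[:420,:560]; o,d=rays(n,np.c_[u.ravel(),v.ravel()])
    return (o+d*depth.reshape(-1,1)).reshape(420,560,3)
E
python3 - <<'E'
from h import *
for n in("top","side"):
    im,d=r.grab_frame(n); cv2.imwrite(f"pics/{n}0.png",im); np.savez(f"{n}0.npz",im=im,d=d)
    print(n,r.camera_info(n))
print(r.get_obs())
E
```

```text
top {'vertical_fov': 42.06891350859421, 'cx': 280.43002259463333, 'cy': 211.33955386343848, 'cam_to_world': array([[ 7.96191669e-03,  9.83842060e-01, -1.78861425e-01,
         2.74506550e-01],
       [-9.99968071e-01,  7.71146731e-03, -2.09545794e-03,
         3.64298944e-03],
       [-6.82315630e-04,  1.78872398e-01,  9.83872044e-01,
         1.30464096e+00],
       [ 0.00000000e+00,  0.00000000e+00,  0.00000000e+00,
         1.00000000e+00]])}
side {'vertical_fov': 44.824948155506, 'cx': 283.95142297386076, 'cy': 212.57315084322346, 'cam_to_world': array([[ 0.89072235,  0.24576757, -0.38237677,  0.06508345],
       [-0.45431829,  0.50808638, -0.73173979, -0.83539449],
       [ 0.01444252,  0.82549775,  0.5642206 ,  0.69357372],
       [ 0.        ,  0.        ,  0.        ,  1.        ]])}
{'clock': 0.1, 'joints': array([-1.37012216,  0.47773191,  0.02236256,  1.55629949, -0.01147866,
        1.10931121, -0.08306091]), 'qvel': array([ 0.00118438, -0.00427115, -0.00038987, -0.0034306 , -0.00204534,
       -0.00041856, -0.00069188]), 'tau': array([ 3.00450978e-03, -5.97762108e+01,  1.61272768e+00, -2.81954849e+01,
        1.27598559e-02,  4.89197555e-03, -6.93186053e-06]), 'tcp_pos': array([0.20499756, 0.64258272, 0.23043605]), 'orientation': array([-4.83000737e-01, -3.10413488e+00,  2.54170797e-03]), 'contact_force': array([-0.35311597, -0.4378424 ,  0.74894028]), 'moment': array([-0.01957293,  0.01719955,  0.0203612 ]), 'gripper_force': 0.0, 'grip_width': 0.08552859426422121}
```

View pics/top0.png

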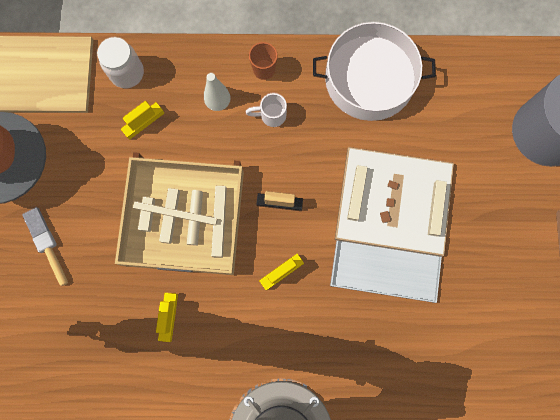

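View pics/side0.png

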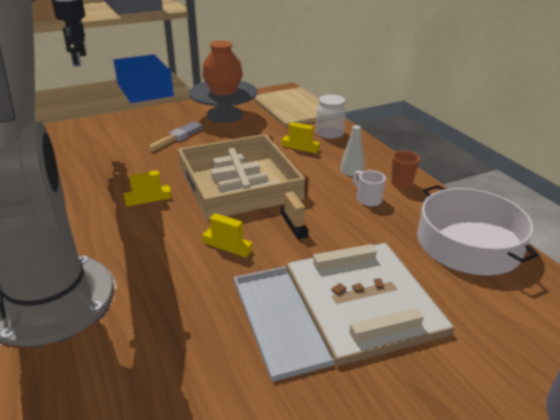

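The top view shows the shelf and tray at right (shelf about (395,200), bearers (357,193) and (438,208), strip (397,200), chips (393,185), (390,203), (385,217)). The black-footed scraper is at (280,200) and the mug at (272,110). In the crate, left to right, are short (146,214), a square bar (172,215), a rounded bar (194,217) and long (220,221), with the batten across them. The yellow scraper look-alikes are at (142,118), (282,271) and (167,317). The wanted scraper is the black/wood one at (280,200).

```bash
python3 - <<'E'
from h import *
z=np.load("top0.npz"); im,d=z["im"],z["d"]; P=cloud("top",d); H=P[...,2]
def rep(name,mask,zz,amin=15,box=None):
    m=np.zeros((420,560),np.uint8); x0,y0,x1,y1=box; m[y0:y1,x0:x1]=mask[y0:y1,x0:x1]*255
    for c in cv2.findContours(m,cv2.RETR_EXTERNAL,cv2.CHAIN_APPROX_NONE)[0]:
        if cv2.contourArea(c)<amin: continue
        mm=np.zeros_like(m); cv2.drawContours(mm,[c],-1,255,-1)
        w=plane("top",c[:,0,:],zz)[:,:2]*1000
        (cx,cy),(a,b),t=cv2.minAreaRect(w.astype(np.float32))
        if a<b: a,b,t=b,a,t+90
        t=(t+90)%180-90
        print(name,"c",np.round([cx,cy],1),"LxW",np.round([a,b],1),"long-axis deg",round(t,1),"px",c[:,0].mean(0).round(),"h",np.round(np.median(H[mm>0])*1000,1))
hsv=cv2.cvtColor(im,cv2.COLOR_BGR2HSV).astype(int); S,V=hsv[...,1],hsv[...,2]
tab=np.median(H[300:340,250:330]); print("table h",tab)
box=(325,140,460,305)
rep("shelf+",(H>0.012)&(H<.06),.020,300,box)
rep("bearer",(H>0.034),.045,100,box)
rep("shelfwhite",(V>150)&(S<60)&(H>.012),.020,300,box)
b2=(372,165,412,232)
rep("stripchip",(S>45),.020,30,b2)
rep("chip",(S>110)&(V<190),.028,15,b2)
bc=(110,145,250,280)
rep("crate",(H>.045),.060,300,bc)
b3=(130,172,236,262)
rep("bar",(H>.024)&(H<.055),.031,60,b3)
rep("barcol",(S<70)&(V>150),.031,60,b3)
rep("foot",(V<60),.022,60,(250,180,310,220))
rep("hand",(H>.05),.072,60,(250,180,310,220))
rep("mug",(H>.03),.065,60,(240,88,292,130))
c=im[140:280,105:250]; a=cv2.resize(c,None,fx=4,fy=4,interpolation=2)[:560,:400]
b=cv2.resize(im[180:280,250:310],None,fx=4,fy=4,interpolation=2)
s=cv2.resize(im[140:260,330:460],None,fx=4,fy=4,interpolation=2)
out=np.zeros((600,800,3),np.uint8)
A=cv2.resize(im[150:280,110:250],None,fx=3,fy=3,interpolation=2);out[:390,:420]=A
B=cv2.resize(im[140:260,335:460],None,fx=3,fy=3,interpolation=2);out[:360,422:797]=B
C=cv2.resize(im[180:250,250:310],None,fx=3,fy=3,interpolation=2);out[390:600,:180]=C
zs=np.load("side0.npz")["im"]
D=cv2.resize(zs[130:230,175:375],None,fx=2,fy=2,interpolation=2);out[390:590,200:600]=D
cv2.imwrite("pics/crop1.png",out)
E
```

```text
table h 0.000477713070948238
shelf+ c [ 536.8 -267.6] LxW [260.2 230.9] long-axis deg 81.5 px [395. 201.] h 20.5
bearer c [ 515.8 -361.6] LxW [131.1  28.7] long-axis deg -9.5 px [438. 208.] h 44.6
bearer c [ 551.1 -174. ] LxW [131.7  27.1] long-axis deg -10.6 px [357. 192.] h 44.8
shelfwhite c [ 538.9 -268.8] LxW [252.3 224.3] long-axis deg 81.5 px [399. 204.] h 20.6
stripchip c [ 539.6 -259.1] LxW [130.   44.2] long-axis deg -8.7 px [393. 201.] h 21.8
chip c [ 495.8 -241.5] LxW [24.8 19.1] long-axis deg 14.3 px [385. 216.] h 27.9
chip c [ 530.2 -254.6] LxW [17.3 14.3] long-axis deg -1.5 px [390. 202.] h 28.7
chip c [ 573.6 -262. ] LxW [23.3 16.5] long-axis deg 70.5 px [393. 185.] h 27.8
crate c [497.3 240.5] LxW [270.4 268.9] long-axis deg 85.7 px [179. 213.] h 9.8
bar c [481.9 247.3] LxW [218.3 167.6] long-axis deg -89.6 px [186. 217.] h 32.4
barcol c [485.6 249.6] LxW [216.1 168.2] long-axis deg 88.4 px [185. 217.] h 32.6
foot c [531.6   9.1] LxW [108.5  29.9] long-axis deg 83.7 px [279. 204.] h 22.1
hand c [530.5   9.2] LxW [69.7 25.5] long-axis deg 84.0 px [279. 198.] h 71.7
mug c [756.1  37.7] LxW [91.6 73.9] long-axis deg 69.8 px [267. 108.] h 40.3
```

View pics/crop1.png

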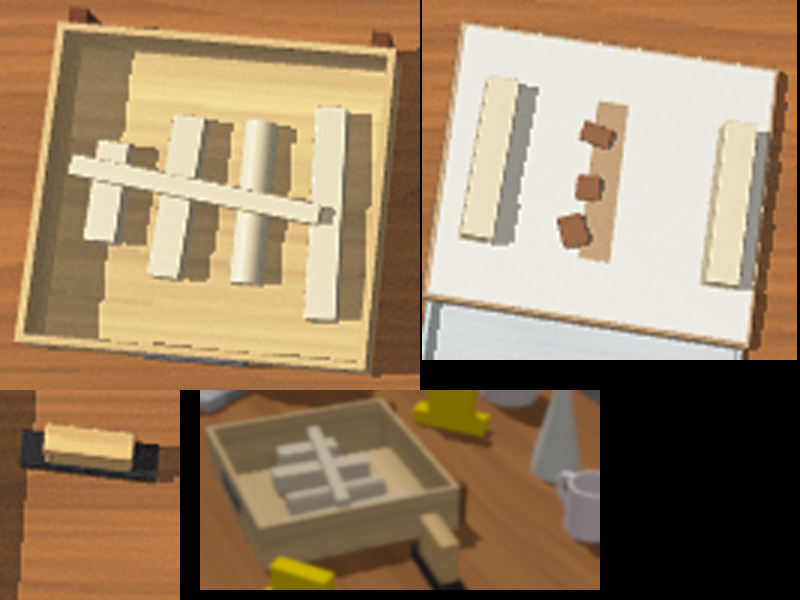

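The enlarged crop confirms the candidates. Short is at px (146,214), square 130 mm at (170,215), half-round shaded at (194,217) and long at (220,221). The square 130 mm one at (170,215) is the match. The scraper is the black-footed one at (280,200).

```bash
cat > m.py <<'E'
from h import *
def fit(mask,zz,name,off=(0,0),cam="top",do=True):
    v,u=np.nonzero(mask)
    w=plane(cam,np.c_[u,v],zz)[:,:2]*1000
    (cx,cy),(a,b),t=cv2.minAreaRect(w.astype(np.float32))
    if a<b: a,b,t=b,a,t+90
    t=(t+90)%180-90
    if do: print(name,"c",np.round([cx,cy],1),"LxW",np.round([a,b],1),"deg",round(t,1),"n",len(u))
    return cx,cy,t
E
python3 - <<'E'
from m import *
z=np.load("top0.npz"); im,d=z["im"],z["d"]; P=cloud("top",d); H=P[...,2]
hsv=cv2.cvtColor(im,cv2.COLOR_BGR2HSV).astype(int); S,V=hsv[...,1],hsv[...,2]
box=np.zeros(H.shape,bool); box[172:262,130:236]=1
bat=box&(H>.0385)&(H<.05); n,l,st,_=cv2.connectedComponentsWithStats(bat.astype(np.uint8)); k=1+st[1:,4].argmax()
c=fit(l==k,.045,"batten")
bars=box&(H>.024)&(H<.0365)&(S<75)
bars=cv2.morphologyEx(bars.astype(np.uint8),cv2.MORPH_OPEN,np.ones((3,3)))>0
X=plane("top",np.stack(np.nonzero(bars)[::-1],1),.031)[:,:2]*1000
v,u=np.nonzero(bars)
# split into bars by y after removing approx tilt
yaw=-5
for yaw in(-4.,):
    s=X@[-np.sin(np.radians(yaw)),np.cos(np.radians(yaw))]
    o=np.sort(s); g=np.nonzero(np.diff(o)>3)[0]; e=[-1e9]+[(o[i]+o[i+1])/2 for i in g]+[1e9]
    for a,b in zip(e,e[1:]):
        m=np.zeros(H.shape,bool); k=(s>a)&(s<b); m[v[k],u[k]]=1
        if k.sum()>20: fit(m,.031,"bar")
rim=np.zeros(H.shape,bool); rim[150:280,110:250]=1
fit(rim&(H>.056)&(H<.064),.060,"crate")
m=np.zeros(H.shape,bool); m[165:232,372:412]=1
st=m&(S>45)&(V>160)&(H<.0235); fit(st,.020,"strip")
m=np.zeros(H.shape,bool); m[238:305,325:445]=1; fit(m&(H>.009)&(H<.017),.014,"trayrim")
E
```

```text
batten c [498.2 254.1] LxW [200.6  17.5] deg 78.6 n 576
bar c [482.7 152.9] LxW [168.5  25.6] deg -1.7 n 680
bar c [491.3 211.1] LxW [129.5  22.7] deg -4.3 n 380
bar c [495.1 271.2] LxW [130.2  26. ] deg -7.5 n 474
bar c [498.5 326.5] LxW [80.3 26.7] deg -3.4 n 262
crate c [499.  240.3] LxW [268.  265.1] deg 85.6 n 1188
strip c [ 539.6 -259.4] LxW [129.9  43.6] deg -8.7 n 398
trayrim c [ 382.1 -248. ] LxW [261.6 149.6] deg 84.9 n 479
```

>>> {"method": "servo_tool", "body": {
  "commands": [
    [0,0,-7,19,-37,0,0],
    [0,0,-14,38,-74,0,0],
    [0,0,-21,57,-111,0,0],
    [0,0,-28,76,-148,0,0],
    [0,0,-35,95,-185,0,0]
  ]
}}

```text
clock: 0.52
tcp_pos: [0.3006, 0.4559, 0.2309]
orientation: [-1.403, -2.811, 0.001]
contact_force: [0.1, -0.3, -0.3]
grip_width: 0.0852
gripper_force: 0.0
```

>>> {"method": "servo_tool", "body": {
  "commands": [
    [0,0,-3,15,-30,0,0],
    [0,0,-6,31,-60,0,0],
    [0,0,-9,46,-89,0,0],
    [0,0,-12,62,-119,0,0],
    [0,0,-14,77,-149,0,0]
  ]
}}

```text
clock: 0.93
tcp_pos: [0.3775, 0.3074, 0.2312]
orientation: [-1.73, -2.622, 0.0]
contact_force: [0.6, -0.0, 0.3]
grip_width: 0.0855
gripper_force: 0.0
```

>>> {"method": "servo_tool", "body": {
  "commands": [
    [0,0,-3,15,-30,-15,0],
    [0,0,-6,31,-60,-30,0],
    [0,0,-9,46,-89,-45,0],
    [0,0,-12,62,-119,-60,0],
    [0,0,-14,77,-149,-75,0]
  ]
}}

```text
clock: 1.35
tcp_pos: [0.4545, 0.1586, 0.1557]
orientation: [2.037, 2.392, 0.001]
contact_force: [0.0, -0.2, 0.2]
grip_width: 0.0855
gripper_force: 0.0
```

>>> {"method": "servo_tool", "body": {
  "commands": [
    [0,0,-3,15,-30,0,0],
    [0,0,-6,31,-60,0,0],
    [0,0,-9,46,-89,0,0],
    [0,0,-12,62,-119,0,0],
    [0,0,-15,75,-148,0,0]
  ]
}}

```text
clock: 1.77
tcp_pos: [0.5298, 0.0104, 0.1562]
orientation: [2.332, 2.105, -0.0]
contact_force: [0.2, 0.3, -0.1]
grip_width: 0.0851
gripper_force: 0.0
```

>>> {"method": "servo_tool", "body": {
  "commands": [
    [0,0,0,0,0,0,0],
    [0,0,0,0,0,0,0]
  ]
}}

```text
clock: 1.93
tcp_pos: [0.5293, 0.01, 0.1561]
orientation: [2.333, 2.103, -0.001]
contact_force: [-0.8, 0.4, -0.3]
grip_width: 0.0851
gripper_force: 0.0
```

>>> {"method": "servo_tool", "body": {
  "commands": [
    [0,0,0,1,0,-30,0],
    [0,0,0,1,-1,-60,0],
    [0,0,0,1,-1,-88,0],
    [0,0,0,1,-1,-112,0],
    [0,0,0,1,-1,-124,0]
  ],
  "force": 60
}}

```text
clock: 2.35
tcp_pos: [0.5277, 0.0128, 0.0295]
orientation: [-2.324, -2.109, 0.005]
contact_force: [-0.7, -0.2, 0.8]
grip_width: 0.0855
gripper_force: 0.0
```

>>> {"method": "servo_tool", "body": {
  "commands": [
    [0,0,0,0,0,0,0.5],
    [0,0,0,0,0,0,0.75],
    [0,0,0,0,0,0,0.9],
    [0,0,0,0,0,0,1],
    [0,0,0,0,0,0,1]
  ],
  "force": 60
}}

```text
clock: 2.77
tcp_pos: [0.5312, 0.0113, 0.0336]
orientation: [2.328, 2.108, 0.004]
contact_force: [2.1, -0.5, 1.2]
grip_width: 0.026
gripper_force: 0.7
```

>>> {"method": "servo_tool", "body": {
  "commands": [
    [0,0,0,0,0,0,1],
    [0,0,0,0,0,0,1],
    [0,0,0,0,0,0,1]
  ]
}}

```text
clock: 3.02
tcp_pos: [0.531, 0.0113, 0.0333]
orientation: [2.329, 2.108, 0.003]
contact_force: [-1.4, 0.2, 7.2]
grip_width: 0.0214
gripper_force: 63.1
```

>>> {"method": "servo_tool", "body": {
  "commands": [
    [0,0,0,0,0,15,1],
    [0,0,0,0,0,35,1],
    [0,0,0,3,-9,55,1],
    [0,0,-1,9,-30,62,1],
    [0,0,-1,18,-58,62,1]
  ]
}}

```text
clock: 3.43
tcp_pos: [0.549, -0.0449, 0.0961]
orientation: [-2.343, -2.092, -0.005]
contact_force: [-0.1, 0.7, -2.1]
grip_width: 0.0217
gripper_force: 62.1
```

>>> {"method": "servo_tool", "body": {
  "commands": [
    [0,0,0,9,-30,0,1],
    [0,0,0,19,-60,0,1],
    [0,0,0,28,-90,0,1],
    [0,0,-1,37,-120,0,1],
    [0,0,-1,46,-150,0,1]
  ]
}}

```text
clock: 3.85
tcp_pos: [0.5939, -0.1981, 0.0941]
orientation: [-2.366, -2.066, 0.0]
contact_force: [0.1, 0.7, -2.6]
grip_width: 0.0211
gripper_force: 62.1
```

>>> {"method": "servo_tool", "body": {
  "commands": [
    [0,0,0,8,-25,0,1],
    [0,0,0,15,-45,0,1],
    [0,0,-1,20,-62,0,1],
    [0,0,-1,24,-72,0,1],
    [0,0,-1,24,-75,0,1]
  ]
}}

```text
clock: 4.27
tcp_pos: [0.618, -0.274, 0.0941]
orientation: [2.385, 2.044, -0.001]
contact_force: [-0.8, -0.8, -1.2]
grip_width: 0.0212
gripper_force: 62.1
```

>>> {"method": "servo_tool", "body": {
  "commands": [
    [0,0,0,0,0,-10,1],
    [0,0,0,0,0,-25,1],
    [0,0,0,0,0,-33,1],
    [0,0,0,0,0,-33,1],
    [0,0,0,0,0,-33,1]
  ]
}}

```text
clock: 4.68
tcp_pos: [0.6174, -0.2704, 0.0599]
orientation: [-2.38, -2.047, 0.002]
contact_force: [-0.8, 0.5, -2.2]
grip_width: 0.0217
gripper_force: 62.0
```

```bash
python3 - <<'E'
from h import *
for n in("top","side"):
    im,d=r.grab_frame(n); np.savez(f"{n}1.npz",im=im,d=d)
    if n=="side": a=im
    else: b=im
out=np.zeros((600,800,3),np.uint8)
out[:600,:500]=cv2.resize(a[200:380,230:380],(500,600)); out[:480,500:800]=cv2.resize(b[130:290,330:430],(300,480))
cv2.imwrite("pics/scr.png",out)
o=r.get_obs(); print(o["tcp_pos"],o["orientation"],o["contact_force"])
E
```

```text
[ 0.61833298 -0.27148059  0.06137847] [2.38269803e+00 2.04746394e+00 1.27985763e-04] [ 0.03711823  0.34259028 -1.42910263]
```

View pics/scr.png

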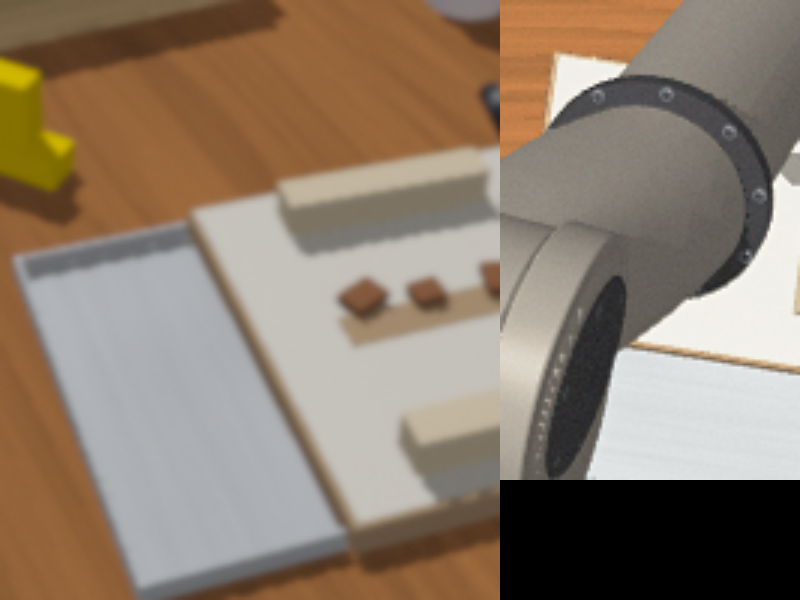

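The side crop shows the chips untouched beside the strip, about (360,297), (427,292) and (490,278) in the crop, and the bearers clear. Next I lower the scraper by feel.

>>> {"method": "servo_tool", "body": {
  "commands": [
    [0,0,0,0,0,-3,1],
    [0,0,0,0,0,-5,1],
    [0,0,0,0,0,-6,1],
    [0,0,0,0,0,-6,1]
  ]
}}

```text
clock: 5.12
tcp_pos: [0.618, -0.2719, 0.0551]
orientation: [-2.383, -2.046, 0.0]
contact_force: [-0.4, -0.3, -2.5]
grip_width: 0.0211
gripper_force: 62.0
```

>>> {"method": "servo_tool", "body": {
  "commands": [
    [0,0,0,0,0,-1,1],
    [0,0,0,0,0,-1,1]
  ]
}}

```text
clock: 5.28
tcp_pos: [0.6181, -0.2719, 0.0542]
orientation: [-2.383, -2.047, -0.0]
contact_force: [-0.2, -0.3, -2.4]
grip_width: 0.0215
gripper_force: 62.1
```

>>> {"method": "servo_tool", "body": {
  "commands": [
    [0,0,0,0,0,-1,1],
    [0,0,0,0,0,-1,1]
  ]
}}

```text
clock: 5.45
tcp_pos: [0.6183, -0.2721, 0.0535]
orientation: [2.383, 2.046, 0.0]
contact_force: [0.5, 0.2, -1.9]
grip_width: 0.0214
gripper_force: 62.3
```

>>> {"method": "servo_tool", "body": {
  "commands": [
    [0,0,0,-8,1.2,0,1],
    [0,0,0,-19,2.8,0,1],
    [0,0,0,-30,4.5,0,1],
    [0,0,0,-41,6.2,0,1],
    [0,0,0,-52,7.8,0,1]
  ]
}}

```text
clock: 5.87
tcp_pos: [0.5652, -0.264, 0.0534]
orientation: [2.383, 2.046, 0.0]
contact_force: [0.3, 0.1, -0.9]
grip_width: 0.021
gripper_force: 62.1
```

>>> {"method": "servo_tool", "body": {
  "commands": [
    [0,0,0,-11,1.6,0,1],
    [0,0,0,-22,3.3,0,1],
    [0,0,0,-33,5,0,1],
    [0,0,0,-44,6.6,0,1],
    [0,0,0,-55,8.2,0,1]
  ]
}}

```text
clock: 6.28
tcp_pos: [0.51, -0.2557, 0.0534]
orientation: [-2.384, -2.046, -0.0]
contact_force: [0.2, -0.3, -0.9]
grip_width: 0.0214
gripper_force: 62.1
```

>>> {"method": "servo_tool", "body": {
  "commands": [
    [0,0,0,-11,1.6,0,1],
    [0,0,0,-22,3.3,0,1],
    [0,0,0,-33,5,0,1],
    [0,0,0,-44,6.6,0,1],
    [0,0,0,-55,8.2,0,1]
  ]
}}

```text
clock: 6.7
tcp_pos: [0.4551, -0.2476, 0.0534]
orientation: [2.383, 2.046, 0.0]
contact_force: [0.3, 0.4, -1.4]
grip_width: 0.0211
gripper_force: 62.0
```

>>> {"method": "servo_tool", "body": {
  "commands": [
    [0,0,0,-11,1.6,0,1],
    [0,0,0,-22,3.3,0,1],
    [0,0,0,-31,4.7,0,1],
    [0,0,0,-40,6,0,1],
    [0,0,0,-46,6.9,0,1]
  ]
}}

```text
clock: 7.12
tcp_pos: [0.4087, -0.2406, 0.0533]
orientation: [-2.383, -2.046, 0.0]
contact_force: [0.7, 0.4, -2.6]
grip_width: 0.0216
gripper_force: 62.1
```

```bash
python3 - <<'E'
from h import *
im,d=r.grab_frame("side"); np.savez("side2.npz",im=im,d=d)
cv2.imwrite("pics/push.png",cv2.resize(im[190:390,200:460],(780,600)))
o=r.get_obs(); print(o["clock"],o["tcp_pos"],o["orientation"],o["contact_force"])
E
```

```text
7.1667 [ 0.40761866 -0.24043142  0.05311927] [-2.38309498e+00 -2.04425883e+00  1.13551544e-03] [-1.26732977  0.52713853 -2.91312203]
```

View pics/push.png

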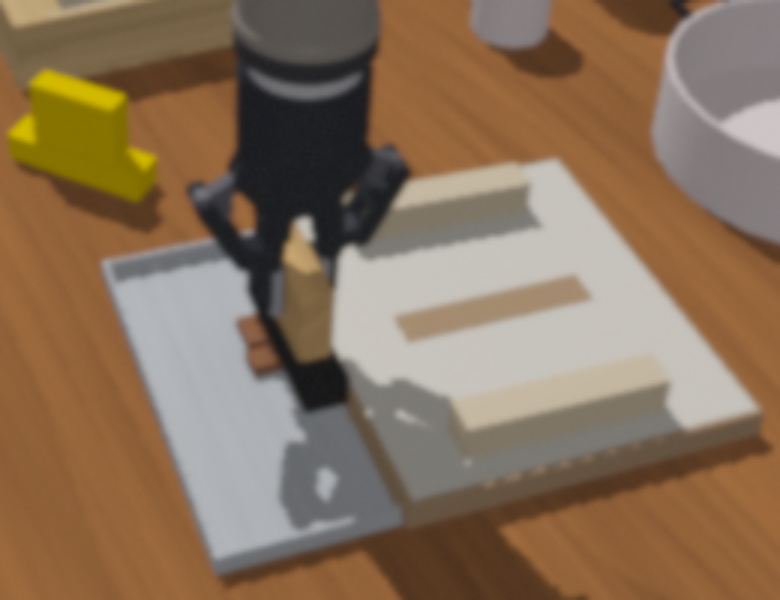

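The strip is bare, with two chips in the tray at about (252,330) and (263,358) in the picture. The third is presumably hidden behind the foot. I'll lift, take the scraper back, then check.

>>> {"method": "servo_tool", "body": {
  "commands": [
    [0,0,0,0,0,10,1],
    [0,0,0,0,0,30,1],
    [0,0,0,0,2,50,1],
    [0,0,0,8,18,52,1],
    [0,0,1,20,42,52,1]
  ]
}}

```text
clock: 7.58
tcp_pos: [0.4312, -0.2011, 0.1077]
orientation: [2.367, 2.059, 0.003]
contact_force: [-0.0, -0.1, -1.8]
grip_width: 0.0218
gripper_force: 62.2
```

>>> {"method": "servo_tool", "body": {
  "commands": [
    [0,0,0,14,28,0,1],
    [0,0,0,28,56,0,1],
    [0,0,0,41,84,0,1],
    [0,0,0,55,112,0,1],
    [0,0,1,69,140,0,1]
  ]
}}

```text
clock: 8.0
tcp_pos: [0.5005, -0.0571, 0.1062]
orientation: [2.346, 2.088, 0.002]
contact_force: [0.9, -0.5, -1.4]
grip_width: 0.0213
gripper_force: 62.2
```

>>> {"method": "servo_tool", "body": {
  "commands": [
    [0,0,0,12,25,0,1],
    [0,0,0,22,45,0,1],
    [0,0,0,29,60,0,1],
    [0,0,1,34,69,-10,1],
    [0,0,1,34,69,-30,1]
  ]
}}

```text
clock: 8.42
tcp_pos: [0.5369, 0.0134, 0.0769]
orientation: [2.321, 2.113, 0.009]
contact_force: [1.1, 0.4, -2.7]
grip_width: 0.0213
gripper_force: 62.2
```

>>> {"method": "servo_tool", "body": {
  "commands": [
    [0,0,0,0,0,-20,1],
    [0,0,0,0,0,-32,1],
    [0,0,0,0,0,-37,1],
    [0,0,0,0,0,-39,1],
    [0,0,0,0,0,-39,1]
  ]
}}

```text
clock: 8.83
tcp_pos: [0.5332, 0.0096, 0.0363]
orientation: [2.33, 2.108, -0.0]
contact_force: [-0.6, 0.1, -1.0]
grip_width: 0.0216
gripper_force: 62.1
```

```bash
python3 - <<'E'
from m import *
o=r.get_obs(); print(o["clock"],o["tcp_pos"],o["orientation"],o["contact_force"])
im,d=r.grab_frame("top"); H=cloud("top",d)[...,2]
hsv=cv2.cvtColor(im,cv2.COLOR_BGR2HSV).astype(int); S,V=hsv[...,1],hsv[...,2]
m=np.zeros(H.shape,np.uint8); m[165:298,340:438]=1; m&=((S>110)&(V<190)&(hsv[...,0]<20)).astype(np.uint8)
n,l,st,c=cv2.connectedComponentsWithStats(m)
for k in range(1,n):
    if st[k,4]>12: print("brown",c[k].round(),st[k,4],(plane("top",c[k],.011)*1000).round(),"h",np.median(H[l==k]).round(4))
E
```

```text
8.8333 [0.53323352 0.00962522 0.03630529] [ 2.32963745e+00  2.10754431e+00 -4.82019989e-04] [-0.57015745  0.06839    -1.02589975]
brown [341. 184.] 45 [[ 577. -140.   11.]] h 0.0006
brown [382. 257.] 117 [[ 401. -236.   11.]] h 0.0111
brown [370. 258.] 79 [[ 399. -208.   11.]] h 0.0106
brown [361. 294.] 311 [[ 314. -183.   11.]] h 0.0003
```

```bash
python3 - <<'E'
from h import *
im,d=r.grab_frame("top"); s,ds=r.grab_frame("side"); np.savez("t3.npz",im=im,d=d)
out=np.zeros((600,800,3),np.uint8)
out[:600,:440]=cv2.resize(im[145:310,330:451],(440,600)); out[:400,440:800]=cv2.resize(s[240:380,228:354],(360,400))
cv2.imwrite("pics/tray.png",out)
E
```

```text
(no output)
```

View pics/tray.png

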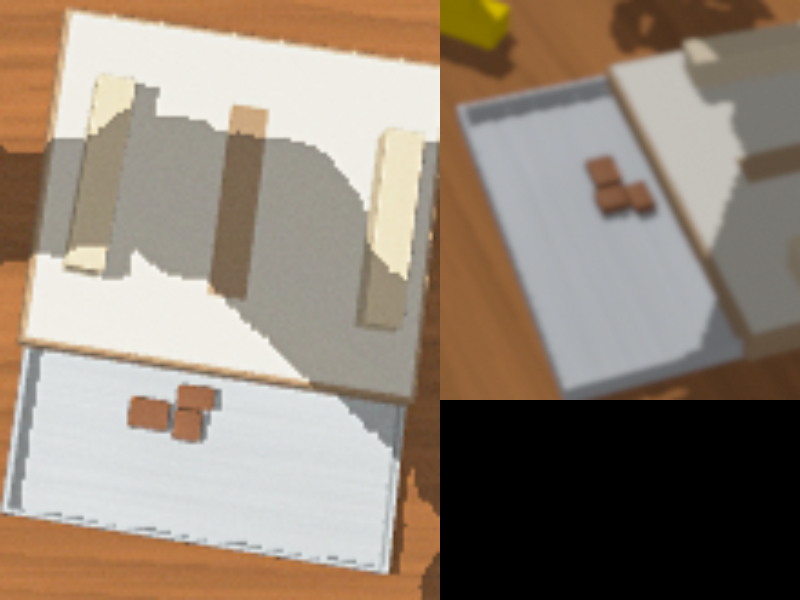

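All three chips lie in the tray, at (148,413), (188,423) and (197,397) in the crop, and the strip is bare. Now I stand the scraper down by feel.

>>> {"method": "servo_tool", "body": {
  "commands": [
    [0,0,0,0,0,-1,1],
    [0,0,0,0,0,-2,1],
    [0,0,0,0,0,-2,1]
  ]
}}

```text
clock: 9.23
tcp_pos: [0.5332, 0.0103, 0.0345]
orientation: [2.329, 2.108, 0.001]
contact_force: [0.1, 0.7, -1.9]
grip_width: 0.0212
gripper_force: 62.1
```

>>> {"method": "servo_tool", "body": {
  "commands": [
    [0,0,0,0,0,-0.7,1],
    [0,0,0,0,0,-1,1],
    [0,0,0,0,0,-1,1]
  ]
}}

```text
clock: 9.48
tcp_pos: [0.5332, 0.0102, 0.0334]
orientation: [-2.329, -2.108, -0.0]
contact_force: [-0.5, 0.4, -0.7]
grip_width: 0.0209
gripper_force: 62.4
```

>>> {"method": "servo_tool", "body": {
  "commands": [
    [0,0,0,0,0,-0.7,1],
    [0,0,0,0,0,-0.7,1],
    [0,0,0,0,0,-0.7,0.6],
    [0,0,0,0,0,-0.7,0.4],
    [0,0,0,0,0,-0.7,0.2]
  ]
}}

```text
clock: 9.9
tcp_pos: [0.5333, 0.0102, 0.0327]
orientation: [2.329, 2.108, 0.0]
contact_force: [-0.8, 0.5, 1.0]
grip_width: 0.0572
gripper_force: 0.0
```

>>> {"method": "servo_tool", "body": {
  "commands": [
    [0,0,0,0,0,0,0.2],
    [0,0,0,0,0,0,0.2],
    [0,0,0,0,0,10,0.2],
    [0,0,0,0,0,35,0.2],
    [0,0,0,0,0,70,0.2]
  ]
}}

```text
clock: 10.32
tcp_pos: [0.5311, 0.01, 0.1019]
orientation: [-2.327, -2.107, 0.007]
contact_force: [0.1, 0.2, 0.7]
grip_width: 0.0682
gripper_force: 0.0
```

>>> {"method": "servo_tool", "body": {
  "commands": [
    [0,0,0,-2,15,20,0.3],
    [0,0,-1,-6,45,28,0.35],
    [0,0,-2,-10,77,28,0.35],
    [0,0,-3,-15,109,28,0.35],
    [0,0,-4,-19,141,28,0.35]
  ],
  "force": 40
}}

```text
clock: 10.73
tcp_pos: [0.5139, 0.1525, 0.1318]
orientation: [2.403, 2.024, 0.002]
contact_force: [-0.1, -0.5, -0.0]
grip_width: 0.0557
gripper_force: 0.0
```

>>> {"method": "servo_tool", "body": {
  "commands": [
    [0,0,0,-4,32,0,0.35],
    [0,0,-1,-8,62,0,0.35],
    [0,0,-1.5,-11,85,0,0.35],
    [0,0,-1.5,-13,100,0,0.35],
    [0,0,-1.5,-14,103,0,0.35]
  ]
}}

```text
clock: 11.15
tcp_pos: [0.4995, 0.2576, 0.131]
orientation: [-2.422, -1.999, -0.002]
contact_force: [-0.0, -0.5, -0.2]
grip_width: 0.0555
gripper_force: 0.0
```

>>> {"method": "servo_tool", "body": {
  "commands": [
    [0,0,0,0,0,-15,0.35],
    [0,0,0,0,0,-40,0.35],
    [0,0,0,0,0,-60,0.35],
    [0,0,0,0,0,-70,0.35],
    [0,0,0,0,0,-70,0.35]
  ]
}}

```text
clock: 11.57
tcp_pos: [0.4992, 0.2517, 0.0589]
orientation: [2.429, 1.992, -0.007]
contact_force: [0.0, 0.3, 0.1]
grip_width: 0.0556
gripper_force: 0.0
```

```bash
python3 - <<'E'
from m import *
o=r.get_obs(); print(o["clock"],o["tcp_pos"],o["orientation"],o["contact_force"],o["joints"].round(2))
w=o["orientation"]; print("heading",2*np.degrees(np.arctan2(w[1],w[0]))%180-90)
E
```

```text
11.5667 [0.49916517 0.25174856 0.05890497] [ 2.42902241  1.9917541  -0.00667371] [0.04876986 0.30724716 0.12447213] [-0.91  0.55  0.43  1.99 -0.35  0.68 -0.46]
heading -11.297743674583899
```

>>> {"method": "servo_tool", "body": {
  "commands": [
    [0,0,0,0,0,-12,0.4],
    [0,0,0,0,0,-22,0.4],
    [0,0,0,0,0,-26,0.4],
    [0,0,0,0,0,-26,0.4]
  ]
}}

```text
clock: 11.9
tcp_pos: [0.4997, 0.2538, 0.0339]
orientation: [-2.428, -1.994, 0.002]
contact_force: [0.8, 0.2, -0.1]
grip_width: 0.0513
gripper_force: 0.0
```

>>> {"method": "servo_tool", "body": {
  "commands": [
    [0,0,0,0,0,0,0.6],
    [0,0,0,0,0,0,0.75],
    [0,0,0,0,0,0,0.9],
    [0,0,0,0,0,0,1],
    [0,0,0,0,0,0,1]
  ],
  "force": 40
}}

```text
clock: 12.32
tcp_pos: [0.5006, 0.2544, 0.0353]
orientation: [2.427, 1.994, 0.002]
contact_force: [-0.4, -0.1, 4.5]
grip_width: 0.0148
gripper_force: 39.7
```

>>> {"method": "servo_tool", "body": {
  "commands": [
    [0,0,0,0,0,0,1],
    [0,0,0,0,0,0,1]
  ]
}}

```text
clock: 12.48
tcp_pos: [0.5007, 0.2545, 0.0352]
orientation: [2.427, 1.994, 0.002]
contact_force: [0.0, -0.7, 5.8]
grip_width: 0.0147
gripper_force: 39.9
```

>>> {"method": "servo_tool", "body": {
  "commands": [
    [0,0,0,0,0,8,1],
    [0,0,0,0,0,22,1],
    [0,0,0,0,0,40,1],
    [0,0,-3,0,0,55,1],
    [0,0,-9,-1,-5,60,1]
  ]
}}

```text
clock: 12.9
tcp_pos: [0.5002, 0.2505, 0.097]
orientation: [-2.577, -1.795, -0.005]
contact_force: [0.8, 0.1, -0.8]
grip_width: 0.0149
gripper_force: 39.1
```

>>> {"method": "servo_tool", "body": {
  "commands": [
    [0,0,-6,-1,-6,0,1],
    [0,0,-12,-2,-13,0,1],
    [0,0,-18,-3,-20,0,1],
    [0,0,-24,-5,-28,0,1],
    [0,0,-30,-6,-36,0,1]
  ]
}}

```text
clock: 13.32
tcp_pos: [0.4926, 0.213, 0.0948]
orientation: [-2.956, -1.062, 0.001]
contact_force: [-0.1, -0.5, -1.3]
grip_width: 0.0146
gripper_force: 39.1
```

>>> {"method": "servo_tool", "body": {
  "commands": [
    [0,0,-6,-1,-8,0,1],
    [0,0,-12,-3,-16,0,1],
    [0,0,-18,-4,-24,0,1],
    [0,0,-24,-6,-32,0,1],
    [0,0,-30,-7,-40,0,1]
  ]
}}

```text
clock: 13.73
tcp_pos: [0.4856, 0.1729, 0.0948]
orientation: [-3.13, -0.261, 0.001]
contact_force: [0.1, -1.1, -1.9]
grip_width: 0.0147
gripper_force: 39.1
```

>>> {"method": "servo_tool", "body": {
  "commands": [
    [0,0,-5,-1,-7,0,1],
    [0,0,-9,-2,-14,0,1],
    [0,0,-11,-4,-20,0,1],
    [0,0,-11,-4,-20,0,1],
    [0,0,-11,-4,-20,0,1]
  ]
}}

```text
clock: 14.15
tcp_pos: [0.4819, 0.1532, 0.0947]
orientation: [-3.141, 0.031, 0.0]
contact_force: [0.3, 0.8, -0.9]
grip_width: 0.0149
gripper_force: 39.1
```

```bash
python3 - <<'E'
from m import *
o=r.get_obs(); print(o["clock"],o["tcp_pos"],o["orientation"],o["contact_force"],o["joints"].round(2))
w=o["orientation"]; print("heading",2*np.degrees(np.arctan2(w[1],w[0]))%180-90)
im,d=r.grab_frame("top"); s,ds=r.grab_frame("side"); np.savez("t4.npz",im=im,d=d,s=s,ds=ds)
out=np.zeros((600,800,3),np.uint8)
out[:420,:420]=cv2.resize(im[145:285,110:250],(420,420)); out[:450,420:800]=cv2.resize(s[80:230,165:292],(380,450))
cv2.imwrite("pics/bat.png",out)
E
```

```text
14.15 [0.48189664 0.15318594 0.09468002] [-3.14130395e+00  3.06844575e-02  4.69804157e-04] [ 0.29695198  0.80421804 -0.8759299 ] [-1.09  0.53  0.85  2.11 -0.59  0.75 -1.45]
heading 88.88069793739845
```

View pics/bat.png

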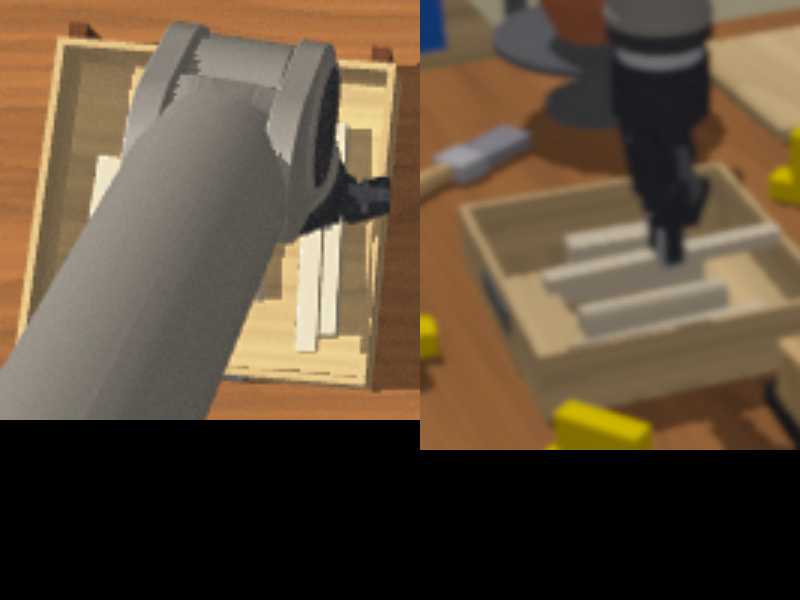

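The batten is held level along the bars over the long bar, on the right in the top crop and at about (660,255) in the side crop. Now I lower it.

>>> {"method": "servo_tool", "body": {
  "commands": [
    [0,0,0,0,0,-15,1],
    [0,0,0,0,0,-35,1],
    [0,0,0,0,0,-50,1],
    [0,0,0,0,0,-56,1],
    [0,0,0,0,0,-57,1]
  ]
}}

```text
clock: 14.67
tcp_pos: [0.4815, 0.1532, 0.0367]
orientation: [3.141, -0.031, -0.003]
contact_force: [-0.6, -0.5, -1.2]
grip_width: 0.0147
gripper_force: 39.1
```

>>> {"method": "servo_tool", "body": {
  "commands": [
    [0,0,0,0,0,-0.7,1],
    [0,0,0,0,0,-1.2,1],
    [0,0,0,0,0,-1.2,1]
  ]
}}

```text
clock: 14.92
tcp_pos: [0.4827, 0.1534, 0.0371]
orientation: [-3.141, 0.032, -0.002]
contact_force: [-0.1, -0.2, -0.7]
grip_width: 0.0148
gripper_force: 39.1
```

>>> {"method": "servo_tool", "body": {
  "commands": [
    [0,0,0,0,0,-0.5,1],
    [0,0,0,0,0,-1,1],
    [0,0,0,0,0,-1,1]
  ]
}}

```text
clock: 15.17
tcp_pos: [0.4823, 0.1533, 0.0356]
orientation: [-3.141, 0.032, -0.001]
contact_force: [0.2, -0.7, -1.5]
grip_width: 0.0147
gripper_force: 39.1
```

>>> {"method": "servo_tool", "body": {
  "commands": [
    [0,0,0,0,0,-0.7,1],
    [0,0,0,0,0,-0.7,1],
    [0,0,0,0,0,-0.7,1]
  ]
}}

```text
clock: 15.42
tcp_pos: [0.4823, 0.1533, 0.0353]
orientation: [-3.141, 0.033, -0.0]
contact_force: [-1.7, -0.5, 7.2]
grip_width: 0.0148
gripper_force: 40.0
```

>>> {"method": "servo_tool", "body": {
  "commands": [
    [0,0,0,0,0,-0.7,1],
    [0,0,0,0,0,-0.7,1],
    [0,0,0,0,0,-0.7,1]
  ]
}}

```text
clock: 15.67
tcp_pos: [0.4823, 0.1533, 0.0352]
orientation: [-3.14, 0.033, 0.0]
contact_force: [-4.9, -0.2, 17.0]
grip_width: 0.0145
gripper_force: 41.2
```

>>> {"method": "servo_tool", "body": {
  "commands": [
    [0,0,0,0,0,0.8,1],
    [0,0,0,0,0,0.8,0.75],
    [0,0,0,0,0,0.8,0.65],
    [0,0,0,0,0,0.8,0.65],
    [0,0,0,0,0,0.8,0.65]
  ]
}}

```text
clock: 16.08
tcp_pos: [0.4821, 0.1532, 0.0347]
orientation: [3.141, -0.033, -0.0]
contact_force: [-0.2, -0.3, -0.1]
grip_width: 0.0304
gripper_force: 0.0
```

>>> {"method": "servo_tool", "body": {
  "commands": [
    [0,0,0,0,0,0,0.65],
    [0,0,0,0,0,10,0.65],
    [0,0,0,0,0,30,0.65],
    [0,0,0,0,0,60,0.65],
    [0,0,0,0,0,80,0.55]
  ]
}}

```text
clock: 16.5
tcp_pos: [0.4826, 0.1527, 0.1169]
orientation: [3.141, -0.034, 0.001]
contact_force: [0.7, 0.7, 0.2]
grip_width: 0.0379
gripper_force: 0.0
```

>>> {"method": "servo_tool", "body": {
  "commands": [
    [0,0,7,0,40,10,0.47],
    [0,0,14,0,80,20,0.47],
    [0,0,21,0,120,30,0.47],
    [0,0,28,0,160,30,0.47],
    [0,0,35,0,200,30,0.47]
  ]
}}

```text
clock: 16.92
tcp_pos: [0.4822, 0.3553, 0.1465]
orientation: [-3.002, -0.922, -0.003]
contact_force: [0.8, -1.2, 0.1]
grip_width: 0.0455
gripper_force: 0.0
```

```bash
python3 - <<'E'
from m import *
o=r.get_obs(); print(o["clock"],o["tcp_pos"],o["orientation"],o["grip_width"],o["joints"].round(2))
im,d=r.grab_frame("top"); s,ds=r.grab_frame("side"); np.savez("t5.npz",im=im,d=d,s=s,ds=ds)
out=np.zeros((600,800,3),np.uint8)
out[:420,:420]=cv2.resize(im[145:285,110:250],(420,420)); out[:450,420:800]=cv2.resize(s[80:230,165:292],(380,450))
cv2.imwrite("pics/bat2.png",out)
E
```

```text
16.9167 [0.48218548 0.35533937 0.14646519] [-3.00242983e+00 -9.21886852e-01 -2.76790094e-03] 0.04545376255850757 [-1.27  0.54  0.72  1.86 -0.44  0.91 -1.31]
```

View pics/bat2.png

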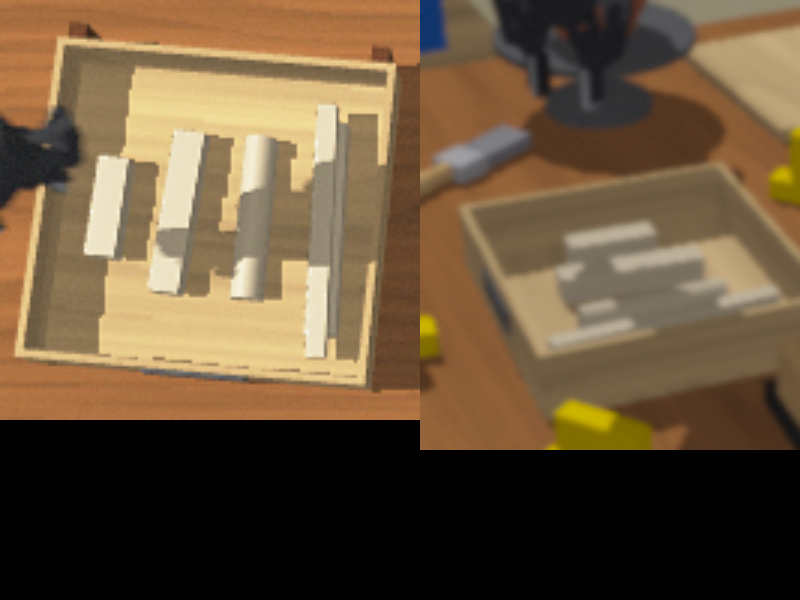

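The batten lies along the long bar ((325,230) in the crop), inside the crate, and the match at (178,212) in the crop is clear. I'll measure it.

```bash
python3 - <<'E'
from m import *
z=np.load("t5.npz"); im,d=z["im"],z["d"]; H=cloud("top",d)[...,2]
box=np.zeros(H.shape,bool); box[186:246,158:182]=1
m=(box&(H>.022)&(H<.037)).astype(np.uint8)
n,l,st,c=cv2.connectedComponentsWithStats(m); k=1+st[1:,4].argmax()
fit(l==k,.031,"match"); print("top h",np.median(H[l==k]))
for nm,b in(("arched",(186,247,185,202)),("short",(194,233,137,155))):
    q=np.zeros(H.shape,bool); q[b[0]:b[1],b[2]:b[3]]=1; fit(q&(H>.022)&(H<.037),.031,nm)
w=r.get_obs()["orientation"]; print("heading",2*np.degrees(np.arctan2(w[1],w[0]))%180-90)
E
```

```text
match c [495.1 270.2] LxW [130.5  27.7] deg -7.1 n 598
top h 0.031325507437307
arched c [491.3 211.1] LxW [130.6  24.8] deg -3.1 n 542
short c [498.4 325.6] LxW [80.6 27.5] deg -5.3 n 373
heading -55.394981052356286
```

>>> {"method": "servo_tool", "body": {
  "commands": [
    [0,0,-7,3,-20,-5,0.5],
    [0,0,-14,6,-42,-20,0.5],
    [0,0,-21,9,-63,-40,0.5],
    [0,0,-28,12,-78,-60,0.5],
    [0,0,-34.5,13,-84,-75,0.5]
  ],
  "force": 60
}}

```text
clock: 17.43
tcp_pos: [0.4952, 0.2657, 0.0694]
orientation: [3.14, -0.035, -0.0]
contact_force: [-0.5, -0.3, -0.1]
grip_width: 0.043
gripper_force: 0.0
```

>>> {"method": "servo_tool", "body": {
  "commands": [
    [0,0,-7,0,0,-5,0.5],
    [0,0,-7,0,0,-10,0.5],
    [0,0,-7,0,0,-15,0.5],
    [0,0,-7,0,0,-15,0.5],
    [0,0,-7,0,0,-15,0.5]
  ]
}}

```text
clock: 17.85
tcp_pos: [0.4952, 0.2696, 0.0551]
orientation: [-3.134, 0.206, -0.0]
contact_force: [0.7, 0.2, 0.6]
grip_width: 0.0427
gripper_force: 0.0
```

```bash
python3 - <<'E'
from m import *
o=r.get_obs(); print(o["clock"],o["tcp_pos"],o["contact_force"],o["grip_width"],o["joints"].round(2))
w=o["orientation"]; print("heading",2*np.degrees(np.arctan2(w[1],w[0]))%180-90)
E
```

```text
17.85 [0.49518751 0.26962463 0.05512906] [0.65982674 0.24171897 0.64434695] 0.04269700847762679 [-1.19  0.68  0.8   2.   -0.71  0.77 -1.67]
heading 82.4717630766259
```

>>> {"method": "servo_tool", "body": {
  "commands": [
    [0,0,0,0,1.5,-10,0.5],
    [0,0,0,0,1.5,-22,0.5],
    [0,0,0,0,1.5,-33,0.5],
    [0,0,0,0,1.5,-40,0.5],
    [0,0,0,0,1.5,-40,0.5]
  ]
}}

```text
clock: 18.27
tcp_pos: [0.4939, 0.2701, 0.0127]
orientation: [3.133, -0.21, -0.004]
contact_force: [-0.4, -0.5, -0.0]
grip_width: 0.0429
gripper_force: 0.0
```

>>> {"method": "servo_tool", "body": {
  "commands": [
    [0,0,0,0,0,0,0.6],
    [0,0,0,0,0,0,0.7],
    [0,0,0,0,0,0,0.8],
    [0,0,0,0,0,0,0.9],
    [0,0,0,0,0,0,1]
  ],
  "force": 60
}}

```text
clock: 18.68
tcp_pos: [0.4955, 0.2707, 0.0152]
orientation: [-3.134, 0.211, -0.001]
contact_force: [-0.1, -0.7, 1.6]
grip_width: 0.0233
gripper_force: 59.7
```

>>> {"method": "servo_tool", "body": {
  "commands": [
    [0,0,0,0,0,0,1],
    [0,0,0,0,0,0,1]
  ]
}}

```text
clock: 18.85
tcp_pos: [0.4954, 0.2707, 0.0152]
orientation: [-3.134, 0.211, -0.001]
contact_force: [-0.3, -1.2, 3.3]
grip_width: 0.0236
gripper_force: 59.9
```

>>> {"method": "servo_tool", "body": {
  "commands": [
    [0,0,0,0,0,10,1],
    [0,0,0,0,0,30,1],
    [0,0,0,0,0,60,1],
    [0,0,0,0,0,90,1],
    [0,0,0,0,0,105,1]
  ]
}}

```text
clock: 19.27
tcp_pos: [0.4962, 0.2708, 0.1231]
orientation: [-3.133, 0.212, -0.004]
contact_force: [1.5, -0.5, -1.5]
grip_width: 0.0234
gripper_force: 59.4
```

```bash
python3 - <<'E'
from m import *
o=r.get_obs(); print(o["tcp_pos"],o["orientation"],o["contact_force"],o["grip_width"],o["gripper_force"],o["joints"].round(2))
for f in("t5.npz",):
    z=np.load(f); im,d=z["im"],z["d"]; H=cloud("top",d)[...,2]
    hsv=cv2.cvtColor(im,cv2.COLOR_BGR2HSV).astype(int); S=hsv[...,1]
    m=np.zeros(H.shape,np.uint8); m[165:232,372:412]=1; m&=(S>55).astype(np.uint8)
    n,l,st,c=cv2.connectedComponentsWithStats(m); k=1+st[1:,4].argmax(); fit(l==k,.020,"strip")
    b=np.zeros(H.shape,bool); b[140:262,325:460]=1
    fit(b&(H>.015)&(H<.03),.020,"shelf")
    for nm,(u0,u1) in(("b1",(340,375)),("b2",(420,455))):
        q=np.zeros(H.shape,np.uint8); q[150:245,u0:u1]=1; q&=(H>.039).astype(np.uint8)
        n,l,st,c=cv2.connectedComponentsWithStats(q); k=1+st[1:,4].argmax(); fit(l==k,.045,nm)
E
```

```text
[0.49624743 0.27084121 0.12309871] [-3.13265703  0.21176644 -0.00365755] [ 1.52538672 -0.47453106 -1.5353829 ] 0.023426876470838895 59.412190318107605 [-1.27  0.59  0.91  1.96 -0.61  0.88 -1.75]
strip c [ 537.9 -268.6] LxW [129.7  24.8] deg -8.5 n 548
shelf c [ 512.6 -264.1] LxW [279.7 260. ] deg -8.5 n 8637
b1 c [ 550.8 -175.3] LxW [131.7  26.8] deg -10.5 n 583
b2 c [ 515.7 -362.8] LxW [131.   26.4] deg -9.1 n 597
```

>>> {"method": "servo_tool", "body": {
  "commands": [
    [0,0,0,1,-15,0,1],
    [0,0,0,3,-45,0,1],
    [0,0,0,6,-80,0,1],
    [0,0,0,9,-115,0,1],
    [0,0,0,12,-150,0,1]
  ]
}}

```text
clock: 19.68
tcp_pos: [0.5061, 0.1186, 0.1194]
orientation: [3.134, -0.21, -0.002]
contact_force: [0.2, 0.6, -1.9]
grip_width: 0.0233
gripper_force: 59.4
```

>>> {"method": "servo_tool", "body": {
  "commands": [
    [0,0,0,3,-35,0,1],
    [0,0,0,5,-70,0,1],
    [0,0,0,8,-105,0,1],
    [0,0,0,11,-140,0,1],
    [0,0,0,13,-175,0,1]
  ]
}}

```text
clock: 20.1
tcp_pos: [0.519, -0.0564, 0.1194]
orientation: [-3.134, 0.211, 0.002]
contact_force: [1.4, -0.0, -1.8]
grip_width: 0.0236
gripper_force: 59.4
```

>>> {"method": "servo_tool", "body": {
  "commands": [
    [0,0,0,3,-35,0,1],
    [0,0,0,5,-70,0,1],
    [0,0,0,8,-105,0,1],
    [0,0,0,10,-135,0,1],
    [0,0,0,12,-160,0,1]
  ]
}}

```text
clock: 20.52
tcp_pos: [0.5304, -0.2175, 0.1194]
orientation: [3.134, -0.215, -0.002]
contact_force: [0.6, -0.3, -1.0]
grip_width: 0.0236
gripper_force: 59.4
```

>>> {"method": "servo_tool", "body": {
  "commands": [
    [0,0,-0.5,2,-20,0,1],
    [0,0,-0.9,3,-38,0,1],
    [0,0,-0.9,4,-50,0,1],
    [0,0,-0.9,4,-54,0,1],
    [0,0,-0.9,4,-54,0,1]
  ]
}}

```text
clock: 20.93
tcp_pos: [0.5353, -0.2692, 0.1195]
orientation: [3.132, -0.238, -0.001]
contact_force: [-0.2, 0.9, -1.3]
grip_width: 0.0236
gripper_force: 59.3
```

>>> {"method": "servo_tool", "body": {
  "commands": [
    [0,0,0,0,0,-10,1],
    [0,0,0,0,0,-30,1],
    [0,0,0,0,0,-50,1],
    [0,0,0,0,0,-58,1],
    [0,0,0,0,0,-58,1]
  ]
}}

```text
clock: 21.35
tcp_pos: [0.5349, -0.2659, 0.0593]
orientation: [-3.131, 0.232, 0.007]
contact_force: [-0.5, -0.5, -2.7]
grip_width: 0.0235
gripper_force: 59.3
```

```bash
python3 - <<'E'
from m import *
im,d=r.grab_frame("top")
o=r.get_obs(); print(o["clock"],o["tcp_pos"],o["contact_force"],o["grip_width"],o["joints"].round(2))
w=o["orientation"]; print("heading",2*np.degrees(np.arctan2(w[1],w[0]))%180-90)
E
```

```text
21.4 [ 0.53560728 -0.2668948   0.06077881] [ 0.1278384  -0.23398756 -1.50258727] 0.023492162651503164 [-0.18  0.7   0.76  1.91 -0.66  0.81 -0.78]
heading 81.48105524668233
```

>>> {"method": "servo_tool", "body": {
  "commands": [
    [0,0,0,1.7,0,-10,1],
    [0,0,0,1.7,0,-20,1],
    [0,0,0,1.7,0,-26,1],
    [0,0,0,1.7,0,-28,1],
    [0,0,0,1.7,0,-28,1]
  ]
}}

```text
clock: 21.82
tcp_pos: [0.5374, -0.2682, 0.0332]
orientation: [-3.132, 0.236, 0.002]
contact_force: [-0.1, 0.4, -2.0]
grip_width: 0.0237
gripper_force: 59.3
```

>>> {"method": "servo_tool", "body": {
  "commands": [
    [0,0,0,0,0,0,1],
    [0,0,0,0,0,0,1]
  ]
}}

```text
clock: 21.98
tcp_pos: [0.538, -0.2686, 0.0342]
orientation: [3.132, -0.236, 0.001]
contact_force: [0.4, 0.5, -2.0]
grip_width: 0.0237
gripper_force: 59.3
```

>>> {"method": "servo_tool", "body": {
  "commands": [
    [0,0,0,0,0,-1.5,1],
    [0,0,0,0,0,-3,1],
    [0,0,0,0,0,-3.5,1],
    [0,0,0,0,0,-3.5,1]
  ]
}}

```text
clock: 22.32
tcp_pos: [0.5378, -0.2683, 0.0302]
orientation: [-3.133, 0.235, 0.0]
contact_force: [0.1, -1.2, -2.1]
grip_width: 0.0235
gripper_force: 59.3
```

>>> {"method": "servo_tool", "body": {
  "commands": [
    [0,0,0,0,0,-0.5,1],
    [0,0,0,0,0,-0.7,1],
    [0,0,0,0,0,-0.7,1]
  ]
}}

```text
clock: 22.57
tcp_pos: [0.5378, -0.2683, 0.0296]
orientation: [3.133, -0.235, -0.0]
contact_force: [0.1, -0.5, -1.2]
grip_width: 0.0232
gripper_force: 59.3
```

>>> {"method": "servo_tool", "body": {
  "commands": [
    [0,0,0,0,0,-0.3,1],
    [0,0,0,0,0,-0.5,1],
    [0,0,0,0,0,-0.5,1]
  ]
}}

```text
clock: 22.82
tcp_pos: [0.5379, -0.2683, 0.0292]
orientation: [-3.133, 0.235, -0.0]
contact_force: [0.1, 0.0, -0.1]
grip_width: 0.0234
gripper_force: 59.6
```

Contact is light. Next I press 0.3 mm further, open slowly and lift.

>>> {"method": "servo_tool", "body": {
  "commands": [
    [0,0,0,0,0,-0.3,1],
    [0,0,0,0,0,-0.3,1],
    [0,0,0,0,0,-0.3,0.65],
    [0,0,0,0,0,-0.3,0.55],
    [0,0,0,0,0,-0.3,0.45]
  ]
}}

```text
clock: 23.23
tcp_pos: [0.538, -0.2684, 0.0288]
orientation: [3.132, -0.235, 0.0]
contact_force: [0.2, -0.2, -0.2]
grip_width: 0.0467
gripper_force: 0.0
```

>>> {"method": "servo_tool", "body": {
  "commands": [
    [0,0,0,0,0,0,0.45],
    [0,0,0,0,0,0,0.45],
    [0,0,0,0,0,10,0.45],
    [0,0,0,0,0,35,0.45],
    [0,0,0,0,0,70,0.45]
  ]
}}

```text
clock: 23.65
tcp_pos: [0.5362, -0.2674, 0.098]
orientation: [-3.132, 0.236, 0.007]
contact_force: [0.0, -0.3, 0.2]
grip_width: 0.047
gripper_force: 0.0
```

>>> {"method": "servo_tool", "body": {
  "commands": [
    [0,0,0,0,0,40,0.45],
    [0,0,0,0,30,70,0.45],
    [0,0,0,-5,70,90,0.45],
    [0,0,0,-10,110,100,0.45],
    [0,0,0,-15,150,110,0.45]
  ]
}}

```text
clock: 24.07
tcp_pos: [0.5232, -0.1212, 0.2097]
orientation: [-3.132, 0.238, -0.003]
contact_force: [0.4, 0.9, 0.6]
grip_width: 0.0472
gripper_force: 0.0
```

>>> {"method": "servo_tool", "body": {
  "commands": [
    [0,0,0,0,40,0,0.45],
    [0,0,0,-5,80,0,0.45],
    [0,0,0,-10,120,0,0.45],
    [0,0,0,-15,160,0,0.45],
    [0,0,0,-20,200,0,0.45]
  ]
}}

```text
clock: 24.48
tcp_pos: [0.5027, 0.0799, 0.2086]
orientation: [-3.132, 0.236, -0.001]
contact_force: [1.2, 0.1, -0.2]
grip_width: 0.0465
gripper_force: 0.0
```

>>> {"method": "servo_tool", "body": {
  "commands": [
    [0,0,0,-2,40,0,0.45],
    [0,0,0,-4,80,0,0.45],
    [0,0,0,-6,120,0,0.45],
    [0,0,0,-8,150,0,0.45],
    [0,0,0,-8,160,0,0.45]
  ]
}}

```text
clock: 24.9
tcp_pos: [0.4942, 0.2443, 0.2081]
orientation: [-3.132, 0.224, 0.0]
contact_force: [0.5, 0.1, -0.3]
grip_width: 0.047
gripper_force: 0.0
```

```bash
python3 - <<'E'
from m import *
im,d=r.grab_frame("top"); H=cloud("top",d)[...,2]
cv2.imwrite("pics/end.png",im)
for nm,(u0,u1) in(("b1",(340,375)),("mid",(378,415)),("b2",(420,455))):
    q=np.zeros(H.shape,np.uint8); q[150:245,u0:u1]=1; q&=(H>.039).astype(np.uint8)
    n,l,st,c=cv2.connectedComponentsWithStats(q); k=1+st[1:,4].argmax(); fit(l==k,.045,nm)
q=np.zeros(H.shape,bool); q[180:220,250:310]=1; fit(q&(H>.05),.072,"scraper handle")
o=r.get_obs(); print(o["clock"],o["tcp_pos"],o["contact_force"])
E
```

```text
b1 c [ 551.6 -173.4] LxW [130.3  28.3] deg -10.6 n 573
mid c [ 537.9 -266. ] LxW [130.9  26.8] deg -7.8 n 594
b2 c [ 516.3 -362.7] LxW [129.9  26.7] deg -9.1 n 599
scraper handle c [519.1  10.2] LxW [141.8  74.9] deg 78.9 n 344
24.95 [0.49449609 0.24378485 0.20803891] [0.62467534 1.3130152  0.06082283]
```

View pics/end.png

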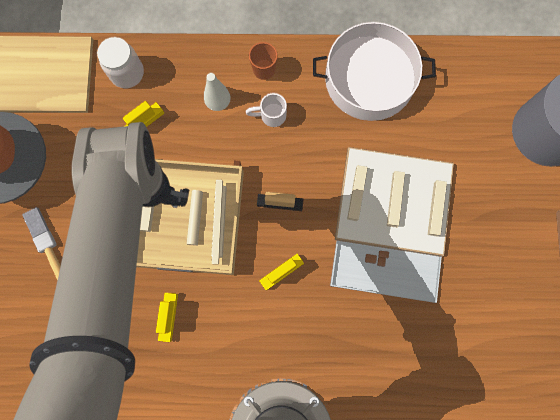

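The final view shows the middle bar at (397,198) between the bearers, the chips in the tray at (377,258), the scraper standing at (280,202), and the batten on the long bar inside the crate at (219,222). I'll check the bar's offset more finely.

```bash
python3 - <<'E'
from m import *
F=[r.grab_frame("top") for _ in range(6)]
im=np.mean([f[0] for f in F],0).astype(np.uint8); D=np.mean([f[1] for f in F],0)
P=cloud("top",D)
X=np.array([np.cos(np.radians(-8.5)),np.sin(np.radians(-8.5))]); Y=np.array([-X[1],X[0]]); c0=np.array([537.9,-268.6])
for nm,(u0,u1) in(("b1",(340,375)),("mid",(378,415)),("b2",(420,455))):
    q=np.zeros(D.shape,np.uint8); q[150:245,u0:u1]=1; q&=(P[...,2]>.042).astype(np.uint8)
    n,l,st,_=cv2.connectedComponentsWithStats(q); k=1+st[1:,4].argmax()
    v,u=np.nonzero(l==k); w=plane("top",np.c_[u,v],.045)[:,:2]*1000-c0
    m=w.mean(0); e,V=np.linalg.eigh(np.cov(w.T)); a=V[:,1]; print(nm,"shelf xy",(m@X).round(1),(m@Y).round(1),"deg",round(np.degrees(np.arctan(a[1]/a[0])),2))
side,ds=r.grab_frame("side"); S=cv2.cvtColor(side,cv2.COLOR_BGR2HSV)
print(r.get_obs()["clock"])
E
```

```text
b1 shelf xy -0.6 94.4 deg -10.43
mid shelf xy -0.2 2.3 deg -7.9
b2 shelf xy -7.8 -97.0 deg -9.35
25.3
```

```bash
python3 - <<'E'
from m import *
F=[r.grab_frame("side") for _ in range(6)]
im=np.mean([f[0] for f in F],0).astype(np.uint8); D=np.mean([f[1] for f in F],0); P=cloud("side",D)
X=np.array([np.cos(np.radians(-8.5)),np.sin(np.radians(-8.5))]); Y=np.array([-X[1],X[0]]); c0=np.array([537.9,-268.6])
W=(P[...,:2]*1000-c0); sx,sy=W@X,W@Y; Z=P[...,2]*1000
for nm,y in(("b1",95),("mid",0),("b2",-95)):
    q=(abs(sy-y)<30)&(abs(sx)<90)&(Z>41)&(Z<52)
    v,u=np.nonzero(q); w=plane("side",np.c_[u,v],.045)[:,:2]*1000-c0
    print(nm,"z",Z[q].mean().round(1),"xy",(w@X).mean().round(1),(w@Y).mean().round(1),"width",np.ptp(w@Y).round(1),
     "deg",round(-8.5+np.degrees(np.polyfit(w@X,w@Y,1)[0]),2))
# exposed strip on the -y side: colour of shelf-level pixels at sx~0 by sy
hsv=cv2.cvtColor(im,cv2.COLOR_BGR2HSV)
for y in range(-26,-8,2):
    q=(abs(sx)<45)&(abs(sy-y)<1.2)&(Z<30)
    if q.sum(): print(y,q.sum(),"z",Z[q].mean().round(1),"S",np.median(hsv[...,1][q]),"V",np.median(hsv[...,2][q]))
p=np.load("side2.npz"); h2=cv2.cvtColor(p["im"],cv2.COLOR_BGR2HSV)
q=(abs(sx)<60)
P2=cloud("side",p["d"]); W2=P2[...,:2]*1000-c0; m=(abs(W2@X)<55)&(abs(W2@Y)<40)&(h2[...,1]>80); vv,uu=np.nonzero(m)
w=plane("side",np.c_[uu,vv],.02)[:,:2]*1000-c0; print("strip by side cam",(w@X).mean().round(1),(w@Y).mean().round(1),np.ptp(w@Y).round(1))
E
```

```text
b1 z 45.0 xy -3.4 91.1 width 33.7 deg -10.51
mid z 45.0 xy -3.4 -0.9 width 29.6 deg -8.04
b2 z 45.0 xy -10.5 -100.1 width 28.7 deg -9.1
-26 42 z 20.3 S 16.0 V 127.0
-24 41 z 20.4 S 17.0 V 119.0
-22 46 z 20.5 S 17.0 V 117.0
-20 41 z 20.4 S 17.0 V 117.0
-18 43 z 20.2 S 18.0 V 117.0
-16 49 z 20.3 S 25.0 V 114.0
-14 49 z 20.7 S 40.0 V 109.0
-12 137 z 24.5 S 54.0 V 118.0
-10 89 z 24.9 S 54.0 V 119.0
strip by side cam 0.1 -0.8 14.6
```

The bar sits on the strip within about 1–2 mm and 0.6°, and nothing was touched or disturbed since. I'm handing in.

```bash
python3 -c "
from bench import r
print(r.hand_in())"
```

```text
the job is handed in; nothing more can be done
None
```

I handed the job in at about 26 s: all three chips are in the tray, the scraper stands upright on the table, the matching bar lies on the strip to within about 2 mm and 0.6°, and the other kiln furniture is in the crate; the mug was not touched, and the bearers show no movement beyond the camera's 1–2 mm noise.

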